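# Seat the core comb in the balm-bar mould

## Robot

A 6-joint arm with a two-finger parallel gripper is mounted at the origin on the work surface. World frame = base frame: x ahead of the robot, y to its left, z up, the work surface at z = 0. Lengths are in mm, angles in rad, forces in N, time in s.
With the tool pointing down it reaches from about 350 to 875 mm from the base axis. Payload 4.2 kg.
Tool frame: the origin (TCP) lies midway between the tips of the shut fingers; the grasp point (between the pads) lies 19 mm behind it (arm.grasp_offset is the distance from the TCP to the grasp point, in mm); z points along the fingers, y is the direction in which the jaws open and shut (so a half turn about z gives the same grasp; the last joint's range is limited). The gripper opens to 85 mm and grips with 20 to 120 N. Pads are 22 mm wide; open, the fingers measure 114 mm over their backs; the gripper's body (76 mm by 85 mm) begins 54 mm behind the grasp point. The pads swing forward as they close: fully open they stand 13 mm farther back than shut.
Start: joints at [1.388, 0.385, 0.008, 0, -1.194, -0.259], TCP at [267.196, 564.983, 231.312] pointing down, gripper open.
Joint ranges: [-3.14, 3.14], [-1.21, 2.06], [-1.07, 1.41], [-3.16, 2.05], [-2.99, -0.16], [-3.1, 3.1]. Speed limits (rad/s): [2.79, 2.79, 3.14, 3.14, 3.14, 3.14].

## Interface

Orientations are given as a unit quaternion [x, y, z, w].
In Python, from bench import arm gives the robot as it stands.
- The arm moves only by the tool move_arm, never from a script. Its argument "moves" is a list of rows, each an object with "gripper": the gripper's target within -1 to 1 (fully open at 1, half-way at 0, shut at -1); "xyz": the shift along the tool's x, y, z in cm, a list of three; "angular": the turn, a rotation vector about the tool's x, y, z in rad, a list of three. In form: [{"gripper": gripper, "xyz": [dx, dy, dz], "angular": [wx, wy, wz]}, ...]. A call has 1 to 10 rows; each row is the pose to reach, as a shift and turn from the pose commanded when the call began, along the tool's axes at that moment; what a row does not reach only later rows make up. A row lasts 1/8 s, in which the tool goes at most 62.5 mm and 10.7 degrees, less where a joint would pass 70% of its speed; a pose out of reach is approached as far as the arm can. A call with a gripper value outside its range is refused whole. The fingers move at their own pace and stop on an object; the grip force is fixed at half the most. Time passes only in rows, so rows that repeat a pose let the fingers close. It gives the time, the measured TCP pose, the force and the opening at its end, in the units of the state.
- arm.read_state(): the state, without advancing time (a new reading comes with each control period).
- arm.get_image(name): name is "side" or "top"; returns (picture, depth): 480x640x3 uint8, blue, green, red; 480x640 float32, mm along the optical axis (not along the pixel's ray), 0 where there is no reading.
- arm.get_calibration(name): a dict with "camera_matrix" (3x3 intrinsics, pixels), "R" (3x3) and "t" (3): a world point X has camera coordinates R X + t. Camera axes: x right, y down, z forward; pixel columns grow to the right and rows downward; lengths in mm; the calibration is good to about 2 mm. A picture is of the moment at which its call begins. get_calibration takes no time and is no camera call.
- arm.job_done(): hands the job in, once; it reports no verdict.
The state is a dict: "clock": time; "joints": joint angles; "joint_vel": joint speeds; "joint_efforts": joint torques, N m; "position": TCP position; "ee_rot": TCP orientation; "contact_force": force on the tool from outside, world axes, zero at the start; "wrist_torque": the same for the moment, N m; "gripper_width": finger opening in mm.
Only numpy, scipy, OpenCV 4.12 (cv2) and the standard library are available. Lean on these libraries where they do the work, as an engineer would, in place of code of your own. Each camera call takes 0.05 s, during which the arm holds its last target. There are 200 camera calls.

## Task

Get the balm-bar mould ready for the next batch: take the green core comb off its white drip stand, let all six of its teeth down into the six slots of the aluminium mould block, feeling for the slots because the block stands a little off centre in its blue tray, and press the comb gently but firmly down until its spine lies flat on the block, then let go. Never lean hard on the mould with the comb, and leave the bottles, jar, beaker and spatula where they are.

Things in the scene. Friction and masses are not known exactly. Their poses are not given: they have to be found in the camera images.
- comb_mid (a point): Centre, half-way up, of the loose green plastic core comb (about 160 g, 70 mm tall, symmetric, usable either way round). x across, y along its spine, z up. At the top a grip block 14 mm thick (x), 56 mm long (y), from 35 to 3 mm above this point. It stands upright in the drip stand, teeth down; lift it straight up.
- comb_tips (a point): On the comb's centre line level with its tooth tips, 35 mm below comb_mid. Spine: 14 mm thick, 132 mm long, 14 mm tall, flat underside 24 mm above the tips. Under it six teeth, each 12 mm (x) x 6.6 mm (y), edges rounded 1 mm, 18 mm apart centre to centre (y = -45, -27, -9, 9, 27, 45 mm).
- stand: Fixed white drip stand, foot 70 x 160 mm and 8 mm thick; origin under its centre, y along its length, parallel to the comb in it. Two 12 mm posts at y = -60 and +60 mm carry the ends of the comb's spine 34 mm above the table, between cheeks that rise to 44 mm.
- tray: Fixed blue tray, 86 x 204 mm, rim 16 mm high; origin under its centre, y along its length. In it is clamped the bare aluminium mould block, 60 mm (x) x 160 mm (y), flat top 50 mm above the table, centred across x but anywhere up to 12 mm either way along y: that shift is not measured, find it by feel. The block stays put when rubbed or pressed.
- mould_top (a point): Centre of the TRAY at the height of the block's top face (50 mm up); the block's six slots, 16 mm (x) x 9 mm (y), 18 mm apart like the teeth, are shifted from it along y with the block. The ends beyond them are solid, so the comb enters at one place only. Comb home: spine's underside on this face, tips 24 mm below it. Over 45 N between comb and mould bends the teeth.
- floorbar (a joint): Orange floor inside the six slots, one piece: its top is 14 mm plus this value (m) below the block's top face; it starts 0 to 4 mm down. The teeth meet it and must push it on down to 24 mm. It slides stiffly, about 8 N, has no spring and stays where left. A final push of 15 to 25 N seats the comb.
- amber_a: Loose amber glass bottle, 56 mm diameter, 105 mm tall, white cap; a bystander. Origin under its centre.
- amber_b: Loose amber glass bottle, 44 mm diameter, 85 mm tall, black cap; a bystander. Origin under its centre.
- jar: Loose low white jar with red lid, 52 mm diameter, 42 mm tall; a bystander. Origin under its centre.
- beaker: Loose empty glass beaker, 68 mm diameter, 85 mm tall; a bystander. Origin under its centre.
- serum: Loose clear bottle with black cap, 34 mm diameter, 95 mm tall; a bystander. Origin under its centre.
- spatula: Loose spatula with wooden handle, 190 mm long, lying on the table; a bystander. Origin at the underside of its middle.
Things that resemble listed ones, but are neither listed nor needed, are in the scene too. Of the things shaped like the part that bears comb_mid, the green one is meant.

How it is judged (in metres and radians):
On the way, in this order (a step that is already met when the one before it is completed fails the run):
1. the comb is lifted clear of the stand (its centre more than 80 mm above the table) (height (world z) of comb_mid above 0.08 m), for 0.1 s.
2. all six teeth are at least 6 mm down in their slots (z of comb_mid in the frame of tray below 0.079 m and horizontal distance between comb_mid and mould_top below 0.018 m and angle between the y axis of comb_mid and the y axis of tray, either way round below 0.08 rad and angle between comb_mid's own z axis and vertical below 0.06 rad), for 0.1 s.
At the end, for the whole second after the job is handed in: The comb is seated in the mould and released: its spine flat on the block to within 2 mm (comb_mid at most 13 mm above mould_top), within 18 mm of the tray's centre, its spine parallel to the tray within 0.08 rad, upright within 0.06 rad and at rest (z of comb_mid in the frame of tray between 0.057 and 0.063 m and horizontal distance between comb_mid and mould_top below 0.018 m and angle between the y axis of comb_mid and the y axis of tray, either way round below 0.08 rad and angle between comb_mid's own z axis and vertical below 0.06 rad and linear speed of comb below 0.01 m/s); the robot touches nothing.
It fails at once if the comb is pressed on the mould with more than 45 N (contact force between comb and tray above 45 N).
It fails at once if a bystander (bottle, jar, beaker or spatula) is moved more than 25 mm (distance of any of amber_a, amber_b, jar, beaker, serum, spatula from where it was at the start of the episode above 0.025 m).
It also fails if it takes over 54 s, if anything falls off the work surface, if the arm or the gripper's body presses on something with over 40 N, if the wrist force passes 120 N, or if a joint passes its speed limit or range.

## Working session

There is one attempt and no reset: what is moved stays moved. The work goes in short steps, Python scripts to look and compute and a tool call to move; the robot and the scene stay as the last step left them, time stands still between calls to the robot, and variables do not carry over. Pictures are saved under pics/ and viewed, about 8 in all and at most 12, crops included, and the job is handed in when it is done.

Besides the shell and the picture viewer there is one more tool, called after "Call:" as a command line: name --argument value ..., lists and objects as JSON in quotes. move_arm: Moves the arm, as the interface text tells. Its arguments: {"type":"object","properties":{"moves":{"type":"array","items":{"type":"object","properties":{"gripper":{"type":"number"},"xyz":{"type":"array","items":{"type":"number"}},"angular":{"type":"array","items":{"type":"number"}}}}}},"required":["moves"]}

```bash
mkdir -p pics; python3 - <<'E'
from bench import arm
import cv2,numpy as np
for n in("top","side"):
    p,d=arm.get_image(n); cv2.imwrite(f"pics/{n}0.png",p); np.save(f"{n}0.npy",d)
    c=arm.get_calibration(n); print(n,c)
print(arm.read_state(), arm.grasp_offset)
E
```

```text
top {'camera_matrix': array([[518.97779986,   0.        , 323.69113645],
       [  0.        , 518.97779986, 236.38792932],
       [  0.        ,   0.        ,   1.        ]]), 'R': array([[ 0.01211124, -0.99977744, -0.01727381],
       [-0.9988815 , -0.01130713, -0.04591192],
       [ 0.04570638,  0.01781054, -0.99879613]]), 't': array([1.06784544e+00, 5.14883235e+02, 1.26560988e+03])}
side {'camera_matrix': array([[489.01293965,   0.        , 327.20272641],
       [  0.        , 489.01293965, 239.9858031 ],
       [  0.        ,   0.        ,   1.        ]]), 'R': array([[ 0.78070753, -0.62480808, -0.01051766],
       [-0.34097877, -0.41183308, -0.84506035],
       [ 0.52366901,  0.66333128, -0.53456748]]), 't': array([-382.12711824,  204.75374185,  779.8990231 ])}
{'clock': 0.1, 'joints': array([ 1.38760008e+00,  3.85459812e-01,  6.77502884e-03, -4.19346168e-04,
       -1.19396724e+00, -2.58638950e-01]), 'joint_vel': array([ 0.00080355, -0.00051943,  0.00234571,  0.00174869, -0.0005359 ,
        0.00047346]), 'joint_efforts': array([-1.38453095e-03, -3.93318307e+01,  1.88931137e+01,  4.19799820e+00,
       -2.58428001e-03,  7.40422763e-06]), 'position': array([266.99584385, 564.54029992, 230.3501659 ]), 'ee_rot': array([ 9.75679404e-01, -2.19200371e-01, -1.59759925e-04,  9.34537494e-04]), 'contact_force': array([ 0.13703064,  0.00918375, -0.19014724]), 'wrist_torque': array([ 0.05445744, -0.05116504, -0.05495218]), 'gripper_width': 85.30018608950034} 18.700000000000003
```

View pics/top0.png

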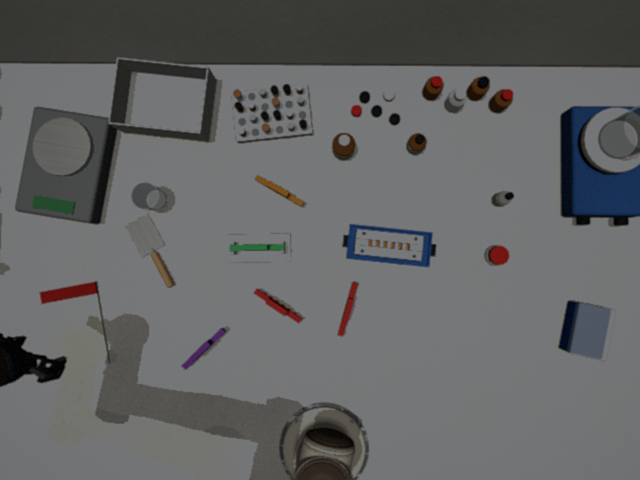

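View pics/side0.png

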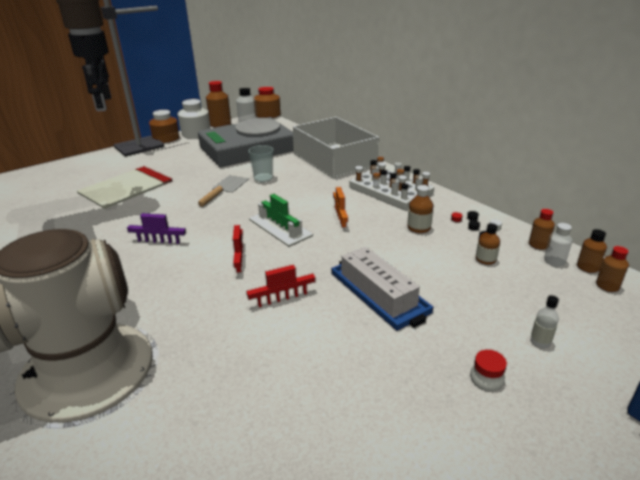

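The top view shows these comb-shaped things: green at (258,247) in the white stand, orange at (280,190), red at (278,305) and (348,308), purple at (205,347). I choose the green one. The blue tray is at (389,245). Next is one close crop.

```bash
cat > h.py <<'E'
from bench import arm
import cv2,numpy as np
def pix2w(n,u,v,z):
    c=arm.get_calibration(n);K,R,t=c["camera_matrix"],c["R"],c["t"]
    r=R.T@np.linalg.solve(K,[u,v,1]);o=-R.T@t
    return o+r*(z-o[2])/r[2]
E
python3 - <<'E'
from h import *
p=cv2.imread("pics/top0.png")
a=p[222:278,220:300];b=p[215:275,338:442]
a=cv2.resize(a,None,fx=7,fy=7,interpolation=cv2.INTER_CUBIC);b=cv2.resize(b,(int(104*5.38),int(60*3.0)) if 0 else None,fx=5,fy=5,interpolation=cv2.INTER_CUBIC) 
b=b[:208] if 0 else b
W=560
b=cv2.copyMakeBorder(b,0,0,0,40,cv2.BORDER_CONSTANT)
im=np.vstack([a[70:300],b]);print(im.shape);cv2.imwrite("pics/crop.png",im)
hsv=cv2.cvtColor(p,cv2.COLOR_BGR2HSV)
def rect(lo,hi,box,z):
    m=cv2.inRange(hsv,lo,hi);k=np.zeros_like(m);x0,y0,x1,y1=box;k[y0:y1,x0:x1]=m[y0:y1,x0:x1]
    pts=cv2.findNonZero(k);pw=np.array([pix2w("top",*q[0],z)[:2] for q in pts],np.float32)
    print(len(pts),cv2.boundingRect(pts),cv2.minAreaRect(pw),pw.mean(0))
rect((50,80,40),(80,255,255),(220,225,300,270),58)
rect((100,120,40),(125,255,255),(335,210,445,280),16)
E
```

```text
(530, 560, 3)
296 (230, 244, 55, 8) ((485.4258728027344, 164.47354125976562), (14.609221458435059, 128.8484344482422), 2.7805237770080566) [485.54593 166.29778]
956 (347, 225, 85, 41) ((495.2480163574219, -153.030517578125), (207.3435516357422, 82.6161880493164), 84.59793090820312) [ 492.45312 -155.96297]
```

View pics/crop.png

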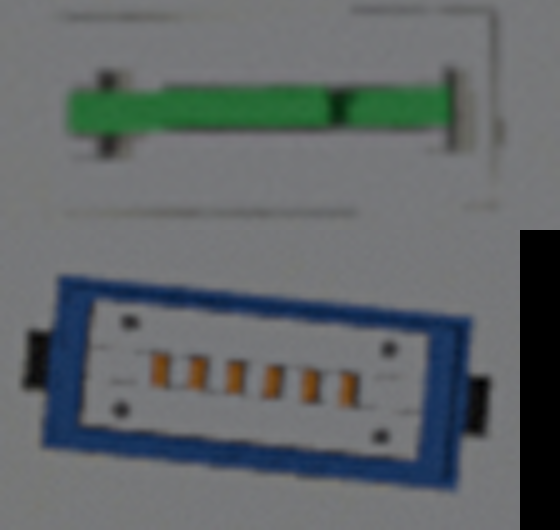

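```bash
python3 - <<'E'
from h import *
A=lambda x,y,z:pix2w("top",220+(x+.5)/7-.5,222+(y+70+.5)/7-.5,z)
B=lambda x,y,z:pix2w("top",338+(x+.5)/5-.5,215+(y-230+.5)/5-.5,z)
for n,q in dict(gripL=(160,108.5,70),gripR=(330,107,70),spL=(68,113,48),spR=(452,109,48),chkL=(107,112,44),chkR=(455,110,44)).items(): print(n,A(*q).round(1))
P=[B(*q,16) for q in((60,278),(470,320),(457,488),(43,446))]
print("tray",np.mean(P,0),[p.round(1) for p in P])
P=[B(*q,50) for q in((95,298),(428,335),(418,460),(82,427))]
print("block",np.mean(P,0),[p.round(1) for p in P])
s=[B(161,370,z) for z in(50,35)]+[B(349,389,z) for z in(50,35)];print("slots",[p.round(1) for p in s])
# yaw estimates from y-axis direction
def ya(a,b): d=a-b; return np.degrees(np.arctan2(-d[0],d[1]))
print(ya(s[0],s[2]), ya(B(51.5,362,16),B(463.5,404,16)), ya(A(68,113,48),A(452,109,48)),ya(A(160,108.5,70),A(330,107,70)))
# depth based: grip top
d=np.load("top0.npy");c=arm.get_calibration("top");K,R,t=c["camera_matrix"],c["R"],c["t"]
v,u=np.mgrid[225:270,220:300];D=d[225:270,220:300]
X=np.stack([(u-K[0,2])/K[0,0]*D,(v-K[1,2])/K[1,1]*D,D],-1).reshape(-1,3);W=(X-t)@R
for lo,hi in((60,80),(40,56)):
    w=W[(W[:,2]>lo)&(W[:,2]<hi)];
    if len(w): print(lo,len(w),w.mean(0),w.min(0),w.max(0),cv2.minAreaRect(w[:,:2].astype(np.float32)))
v,u=np.mgrid[215:275,338:442];D=d[215:275,338:442]
X=np.stack([(u-K[0,2])/K[0,0]*D,(v-K[1,2])/K[1,1]*D,D],-1).reshape(-1,3);W=(X-t)@R
w=W[(W[:,2]>43)&(W[:,2]<57)];print(len(w),cv2.minAreaRect(w[:,:2].astype(np.float32)),np.median(w[:,2]))
E
```

```text
gripL [484.8 197.   70. ]
gripR [486.  139.8  70. ]
spL [483.4 232.4  48. ]
spR [486.4 100.8  48. ]
chkL [484.  219.8  44. ]
chkR [486.1 100.1  44. ]
tray [ 494.95384463 -153.08139816   16.        ] [array([545.3, -56.2,  16. ]), array([ 526.9, -256.8,   16. ]), array([ 444.8, -250.7,   16. ]), array([462.8, -48.7,  16. ])]
block [ 495.31418723 -148.62201851   50.        ] [array([533.5, -71.9,  50. ]), array([ 517.6, -230.4,   50. ]), array([ 458.1, -225.9,   50. ]), array([471.9, -66.3,  50. ])]
slots [array([ 499.5, -103.6,   50. ]), array([ 500. , -104.7,   35. ]), array([ 491.5, -193. ,   50. ]), array([ 491.9, -195.2,   35. ])]
-5.123395667934269 -5.1717912141627975 1.265103336436568 1.1731305428570933
60 96 [484.88028785 164.97326458  76.1664944 ] [477.81208814 139.64885244  61.17704152] [492.5099877  194.48313941  79.96738873] ((485.2961120605469, 166.95399475097656), (14.058629035949707, 54.8409423828125), 1.3646156787872314)
40 237 [485.33157051 164.23721302  47.0344753 ] [470.79761893 101.0904282   40.73912525] [501.23749584 234.05502342  54.60984554] ((485.9464416503906, 167.52536010742188), (28.928747177124023, 132.81552124023438), 0.7480968832969666)
1546 ((495.44476318359375, -148.26211547851562), (160.8043212890625, 59.97221755981445), 84.71391296386719) 49.63832869666599
```

The crop confirms the green comb stands in the white stand, centre about (485, 167), yaw +1.2°. The block's slots are at crop (161..349, 370..389), centre about (495.5, -148.3), yaw -5.1°. So the block is shifted about +4.6 mm from the tray centre. Reaching above the comb now.

Call:
move_arm --moves '[{"gripper":0,"xyz":[36.7,26.6,7],"angular":[0,0,1.108]},{"gripper":0,"xyz":[36.7,26.6,7],"angular":[0,0,1.108]},{"gripper":0,"xyz":[36.7,26.6,7],"angular":[0,0,1.108]},{"gripper":0,"xyz":[36.7,26.6,7],"angular":[0,0,1.108]},{"gripper":0,"xyz":[36.7,26.6,7],"angular":[0,0,1.108]},{"gripper":0,"xyz":[36.7,26.6,7],"angular":[0,0,1.108]},{"gripper":0,"xyz":[36.7,26.6,7],"angular":[0,0,1.108]},{"gripper":0,"xyz":[36.7,26.6,7],"angular":[0,0,1.108]},{"gripper":0,"xyz":[36.7,26.6,7],"angular":[0,0,1.108]},{"gripper":0,"xyz":[36.7,26.6,7],"angular":[0,0,1.108]}]'

```text
clock: 1.35
position: [485.0, 168.0, 161.3]
ee_rot: [0.715, -0.7, -0.0, 0.0]
contact_force: [0.0, 0.5, 0.4]
gripper_width: 42.7
```

Call:
move_arm --moves '[{"gripper":0,"xyz":[0.1,0,6],"angular":[0,0,0]},{"gripper":0,"xyz":[0.1,0,10],"angular":[0,0,0]},{"gripper":0,"xyz":[0.1,0,11.5],"angular":[0,0,0]},{"gripper":0,"xyz":[0.1,0,11.5],"angular":[0,0,0]},{"gripper":0,"xyz":[0.1,0,11.5],"angular":[0,0,0]}]'

```text
clock: 1.98
position: [486.4, 167.8, 47.9]
ee_rot: [0.715, -0.699, 0.0, -0.002]
contact_force: [-0.3, 1.1, -0.5]
gripper_width: 42.5
```

Call:
move_arm --moves '[{"gripper":-1,"xyz":[0,0,0],"angular":[0,0,0]},{"gripper":-1,"xyz":[0,0,0],"angular":[0,0,0]},{"gripper":-1,"xyz":[0,0,0],"angular":[0,0,0]},{"gripper":-1,"xyz":[0,0,0],"angular":[0,0,0]},{"gripper":-1,"xyz":[0,0,0],"angular":[0,0,0]},{"gripper":-1,"xyz":[0,0,0],"angular":[0,0,0]}]'

```text
clock: 2.72
position: [485.9, 167.0, 47.6]
ee_rot: [0.715, -0.7, 0.0, -0.001]
contact_force: [-1.9, 1.3, 6.7]
gripper_width: 13.5
```

Call:
move_arm --moves '[{"gripper":-1,"xyz":[0,0,-1],"angular":[0,0,0]},{"gripper":-1,"xyz":[0,0,-3],"angular":[0,0,0]},{"gripper":-1,"xyz":[0,0,-6],"angular":[0,0,0]},{"gripper":-1,"xyz":[0,0,-9],"angular":[0,0,0]},{"gripper":-1,"xyz":[0,0,-9],"angular":[0,0,0]},{"gripper":-1,"xyz":[0,0,-9],"angular":[0,0,0]}]'

```text
clock: 3.48
position: [484.2, 166.0, 135.3]
ee_rot: [0.714, -0.7, -0.001, 0.001]
contact_force: [-0.1, 0.1, -2.5]
gripper_width: 13.3
```

Call:
move_arm --moves '[{"gripper":-1,"xyz":[5,-0.1,0],"angular":[0,0,0.02]},{"gripper":-1,"xyz":[10,-0.2,0],"angular":[0,0,0.04]},{"gripper":-1,"xyz":[15,-0.3,0],"angular":[0,0,0.06]},{"gripper":-1,"xyz":[20,-0.4,0],"angular":[0,0,0.08]},{"gripper":-1,"xyz":[25,-0.5,1],"angular":[0,0,0.11]},{"gripper":-1,"xyz":[29,-0.5,2],"angular":[0,0,0.11]},{"gripper":-1,"xyz":[31.4,-0.5,3],"angular":[0,0,0.11]},{"gripper":-1,"xyz":[31.4,-0.5,3],"angular":[0,0,0.11]},{"gripper":-1,"xyz":[31.4,-0.5,3],"angular":[0,0,0.11]}]'

```text
clock: 4.6
position: [496.3, -146.9, 105.5]
ee_rot: [-0.675, 0.738, 0.001, -0.001]
contact_force: [-0.8, -0.7, -1.4]
gripper_width: 13.3
```

```bash
python3 - <<'E'
from h import *
s=arm.read_state();print(s["position"],s["ee_rot"],s["contact_force"],s["clock"])
p,d=arm.get_image("top");q,e=arm.get_image("side")
a=cv2.resize(p[215:275,330:450],None,fx=5,fy=5,interpolation=cv2.INTER_CUBIC)
b=cv2.resize(q[200:340,310:460],None,fx=4,fy=4,interpolation=cv2.INTER_CUBIC)[:,:600]
cv2.imwrite("pics/a1.png",a);cv2.imwrite("pics/b1.png",b)
E
```

```text
[ 496.31667826 -146.92057115  105.50542895] [-6.74934810e-01  7.37876756e-01  6.71960312e-04 -6.66171189e-04] [-0.75585453 -0.69830479 -1.39172219] 4.6
```

View pics/b1.png

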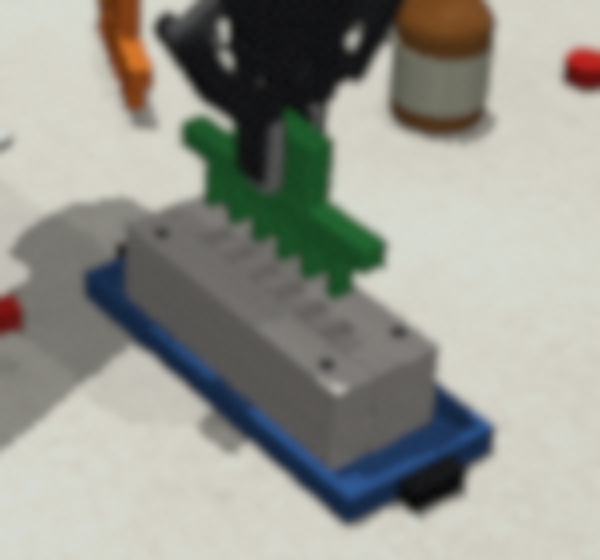

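The side view shows the comb hanging upright over the block, teeth (side crop 215..345, 200..290) just behind the row of slots in perspective. I lower it and feel.

Call:
move_arm --moves '[{"gripper":-1,"xyz":[0.14,0.08,0.8],"angular":[0,0,0]},{"gripper":-1,"xyz":[0.14,0.08,1.5],"angular":[0,0,0]},{"gripper":-1,"xyz":[0.14,0.08,1.5],"angular":[0,0,0]},{"gripper":-1,"xyz":[0.14,0.08,1.5],"angular":[0,0,0]}]'

```text
clock: 5.2
position: [496.1, -148.5, 91.3]
ee_rot: [-0.675, 0.738, -0.0, -0.0]
contact_force: [-0.1, -0.6, -2.4]
gripper_width: 13.1
```

Call:
move_arm --moves '[{"gripper":-1,"xyz":[0,0,0.1],"angular":[0,0,0]},{"gripper":-1,"xyz":[0,0,0.2],"angular":[0,0,0]},{"gripper":-1,"xyz":[0,0,0.3],"angular":[0,0,0]},{"gripper":-1,"xyz":[0,0,0.4],"angular":[0,0,0]},{"gripper":-1,"xyz":[0,0,0.4],"angular":[0,0,0]}]'

```text
clock: 5.82
position: [495.8, -148.6, 87.2]
ee_rot: [-0.675, 0.738, 0.0, -0.0]
contact_force: [-0.0, 0.2, -2.9]
gripper_width: 13.1
```

Call:
move_arm --moves '[{"gripper":-1,"xyz":[0,0,0.05],"angular":[0,0,0]},{"gripper":-1,"xyz":[0,0,0.1],"angular":[0,0,0]},{"gripper":-1,"xyz":[0,0,0.15],"angular":[0,0,0]},{"gripper":-1,"xyz":[0,0,0.15],"angular":[0,0,0]}]'

```text
clock: 6.32
position: [495.9, -148.5, 85.8]
ee_rot: [-0.675, 0.738, 0.0, -0.0]
contact_force: [-0.2, 0.1, -2.0]
gripper_width: 13.2
```

Call:
move_arm --moves '[{"gripper":-1,"xyz":[0,0,0.05],"angular":[0,0,0]},{"gripper":-1,"xyz":[0,0,0.1],"angular":[0,0,0]},{"gripper":-1,"xyz":[0,0,0.15],"angular":[0,0,0]},{"gripper":-1,"xyz":[0,0,0.15],"angular":[0,0,0]}]'

```text
clock: 6.82
position: [495.9, -148.6, 84.3]
ee_rot: [-0.675, 0.738, 0.0, -0.0]
contact_force: [0.1, -0.3, -2.2]
gripper_width: 13.3
```

Call:
move_arm --moves '[{"gripper":-1,"xyz":[0,0,0.05],"angular":[0,0,0]},{"gripper":-1,"xyz":[0,0,0.1],"angular":[0,0,0]},{"gripper":-1,"xyz":[0,0,0.15],"angular":[0,0,0]},{"gripper":-1,"xyz":[0,0,0.2],"angular":[0,0,0]},{"gripper":-1,"xyz":[0,0,0.2],"angular":[0,0,0]}]'

```text
clock: 7.45
position: [495.9, -148.5, 82.3]
ee_rot: [-0.675, 0.738, 0.0, -0.0]
contact_force: [-0.5, 0.3, -2.3]
gripper_width: 12.9
```

Already about 4 mm below expected contact with no force, so the teeth have entered the slots. I continue gently.

Call:
move_arm --moves '[{"gripper":-1,"xyz":[0,0,0.1],"angular":[0,0,0]},{"gripper":-1,"xyz":[0,0,0.2],"angular":[0,0,0]},{"gripper":-1,"xyz":[0,0,0.3],"angular":[0,0,0]},{"gripper":-1,"xyz":[0,0,0.4],"angular":[0,0,0]},{"gripper":-1,"xyz":[0,0,0.4],"angular":[0,0,0]}]'

```text
clock: 8.07
position: [495.8, -148.6, 78.2]
ee_rot: [-0.675, 0.738, 0.0, -0.0]
contact_force: [1.2, -0.3, -2.2]
gripper_width: 12.9
```

Call:
move_arm --moves '[{"gripper":-1,"xyz":[0,0,0.1],"angular":[0,0,0]},{"gripper":-1,"xyz":[0,0,0.2],"angular":[0,0,0]},{"gripper":-1,"xyz":[0,0,0.3],"angular":[0,0,0]},{"gripper":-1,"xyz":[0,0,0.3],"angular":[0,0,0]}]'

```text
clock: 8.57
position: [495.8, -148.5, 75.2]
ee_rot: [-0.675, 0.738, 0.0, -0.0]
contact_force: [0.8, -0.8, -2.0]
gripper_width: 13.0
```

Call:
move_arm --moves '[{"gripper":-1,"xyz":[0,0,0.1],"angular":[0,0,0]},{"gripper":-1,"xyz":[0,0,0.2],"angular":[0,0,0]},{"gripper":-1,"xyz":[0,0,0.3],"angular":[0,0,0]},{"gripper":-1,"xyz":[0,0,0.4],"angular":[0,0,0]},{"gripper":-1,"xyz":[0,0,0.4],"angular":[0,0,0]}]'

```text
clock: 9.2
position: [495.8, -148.5, 71.2]
ee_rot: [-0.675, 0.738, 0.0, -0.0]
contact_force: [0.7, -0.8, -2.9]
gripper_width: 13.2
```

Call:
move_arm --moves '[{"gripper":-1,"xyz":[0,0,0.1],"angular":[0,0,0]},{"gripper":-1,"xyz":[0,0,0.2],"angular":[0,0,0]},{"gripper":-1,"xyz":[0,0,0.3],"angular":[0,0,0]},{"gripper":-1,"xyz":[0,0,0.3],"angular":[0,0,0]}]'

```text
clock: 9.7
position: [496.1, -148.6, 69.1]
ee_rot: [-0.675, 0.738, -0.0, 0.0]
contact_force: [-1.7, 0.2, 4.7]
gripper_width: 13.6
```

Call:
move_arm --moves '[{"gripper":-1,"xyz":[0,0,0.1],"angular":[0,0,0]},{"gripper":-1,"xyz":[0,0,0.2],"angular":[0,0,0]},{"gripper":-1,"xyz":[0,0,0.2],"angular":[0,0,0]}]'

```text
clock: 10.07
position: [496.1, -148.6, 67.0]
ee_rot: [-0.675, 0.738, -0.0, 0.0]
contact_force: [-1.3, 0.8, 4.7]
gripper_width: 13.6
```

Call:
move_arm --moves '[{"gripper":-1,"xyz":[0,0,0.1],"angular":[0,0,0]},{"gripper":-1,"xyz":[0,0,0.2],"angular":[0,0,0]},{"gripper":-1,"xyz":[0,0,0.2],"angular":[0,0,0]}]'

```text
clock: 10.45
position: [496.1, -148.6, 64.8]
ee_rot: [-0.675, 0.738, -0.0, 0.0]
contact_force: [-2.0, 0.3, 4.5]
gripper_width: 13.2
```

Call:
move_arm --moves '[{"gripper":-1,"xyz":[0,0,0.05],"angular":[0,0,0]},{"gripper":-1,"xyz":[0,0,0.1],"angular":[0,0,0]},{"gripper":-1,"xyz":[0,0,0.1],"angular":[0,0,0]}]'

```text
clock: 10.82
position: [496.1, -148.6, 63.7]
ee_rot: [-0.675, 0.738, -0.0, 0.0]
contact_force: [-1.4, 0.7, 5.6]
gripper_width: 13.7
```

Call:
move_arm --moves '[{"gripper":-1,"xyz":[0,0,0.05],"angular":[0,0,0]},{"gripper":-1,"xyz":[0,0,0.1],"angular":[0,0,0]},{"gripper":-1,"xyz":[0,0,0.1],"angular":[0,0,0]}]'

```text
clock: 11.2
position: [496.1, -148.6, 63.6]
ee_rot: [-0.675, 0.738, -0.0, 0.0]
contact_force: [-4.4, 1.3, 11.1]
gripper_width: 13.3
```

Call:
move_arm --moves '[{"gripper":-1,"xyz":[0,0,0.05],"angular":[0,0,0]},{"gripper":-1,"xyz":[0,0,0.1],"angular":[0,0,0]},{"gripper":-1,"xyz":[0,0,0.1],"angular":[0,0,0]}]'

```text
clock: 11.58
position: [496.1, -148.6, 63.6]
ee_rot: [-0.675, 0.738, -0.0, 0.0]
contact_force: [-5.4, 3.2, 18.2]
gripper_width: 13.1
```

Call:
move_arm --moves '[{"gripper":-1,"xyz":[0,0,0.03],"angular":[0,0,0]},{"gripper":-1,"xyz":[0,0,0.03],"angular":[0,0,0]},{"gripper":-1,"xyz":[0,0,-0.1],"angular":[0,0,0]},{"gripper":-1,"xyz":[0,0,-0.15],"angular":[0,0,0]},{"gripper":-0.2,"xyz":[0,0,-0.15],"angular":[0,0,0]},{"gripper":-0.2,"xyz":[0,0,-0.15],"angular":[0,0,0]},{"gripper":-0.2,"xyz":[0,0,-0.15],"angular":[0,0,0]},{"gripper":-0.2,"xyz":[0,0,-0.15],"angular":[0,0,0]}]'

```text
clock: 12.58
position: [495.9, -148.6, 62.6]
ee_rot: [-0.675, 0.738, 0.0, -0.0]
contact_force: [0.6, 0.3, 0.0]
gripper_width: 34.3
```

Call:
move_arm --moves '[{"gripper":-0.2,"xyz":[0,0,-2],"angular":[0,0,0]},{"gripper":-0.2,"xyz":[0,0,-6],"angular":[0,0,0]},{"gripper":-0.2,"xyz":[0,0,-11],"angular":[0,0,0]},{"gripper":-0.2,"xyz":[-5,0,-12],"angular":[0,0,0]},{"gripper":-0.2,"xyz":[-10,0,-12],"angular":[0,0,0]},{"gripper":-0.2,"xyz":[-16,0,-12],"angular":[0,0,0]},{"gripper":-0.2,"xyz":[-20,0,-12],"angular":[0,0,0]},{"gripper":-0.2,"xyz":[-20,0,-12],"angular":[0,0,0]}]'

```text
clock: 13.58
position: [514.0, 53.1, 182.7]
ee_rot: [-0.676, 0.736, -0.0, 0.0]
contact_force: [-0.3, -0.4, 0.7]
gripper_width: 34.4
```

```bash
python3 - <<'E'
from h import *
p,d=arm.get_image("top");q,e=arm.get_image("side")
b=cv2.resize(q[200:340,310:460],None,fx=4,fy=4,interpolation=cv2.INTER_CUBIC);cv2.imwrite("pics/b2.png",b)
c=arm.get_calibration("top");K,R,t=c["camera_matrix"],c["R"],c["t"]
g=cv2.inRange(cv2.cvtColor(p,cv2.COLOR_BGR2HSV),(50,80,40),(80,255,255))[205:285,330:450]>0
v,u=np.mgrid[205:285,330:450];D=d[205:285,330:450]
W=((np.stack([(u-K[0,2])/K[0,0]*D,(v-K[1,2])/K[1,1]*D,D],-1)-t)@R)[g&(D>0)]
top=W[W[:,2]>85];sp=W[(W[:,2]>56)&(W[:,2]<72)]
print(len(top),np.percentile(top[:,2],[10,50,90]),cv2.minAreaRect(top[:,:2].astype(np.float32)))
print(len(sp),np.median(sp[:,2]),cv2.minAreaRect(W[:,:2].astype(np.float32)))
for m in(1,-1):
    s=sp[(sp[:,1]+148)*m>0];print(m,len(s),np.median(s[:,2]))
E
```

```text
147 [92.75785897 95.6953348  98.23158546] ((495.9497985839844, -147.020751953125), (54.521419525146484, 13.736784934997559), 85.14096069335938)
174 63.72320666573826 ((495.79742431640625, -148.57400512695312), (130.52809143066406, 13.80601978302002), 84.96046447753906)
1 90 64.22721044759008
-1 84 63.44407011076357
```

View pics/b2.png

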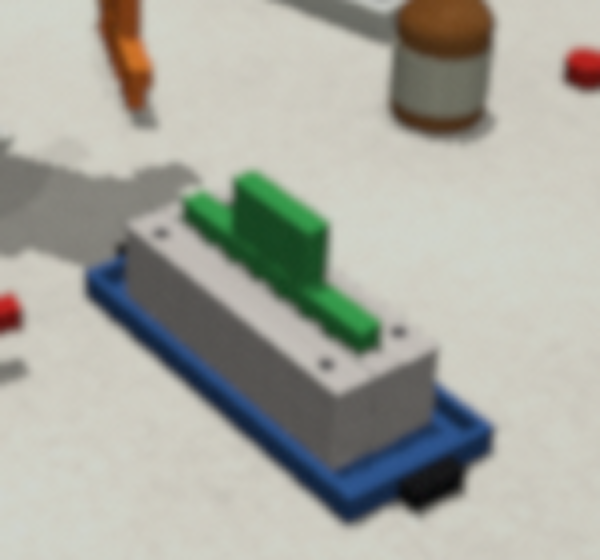

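The picture shows the comb flat on the block (spine from (185,205) to (380,335)), with no teeth visible. Depth gives the grip top at about 95 mm and the spine top at about 64 mm, both as expected for a seated comb.

```bash
python3 -c "
from bench import arm
print(arm.job_done(), arm.read_state()['clock'])"
```

```text
the job is handed in; nothing more can be done
the job is handed in; nothing more can be done
```

The green comb is seated in the mould and released, and the job is handed in. The clock stood at about 13.7 s when I handed in, against the 54 s limit.

**What I did:** I took the comb off its stand and lined it up with the slots using the camera, which put the block about 4.6 mm off the tray centre. I lowered it in small force-checked steps. The teeth went into the slots on the first try, so no searching was needed. They met the orange floor about 17 mm down and pushed it home with about 7 N. I finished with roughly 20 N, well below 45 N at every reading, then eased off, opened the gripper and backed away.

**Last checks:**
- **Seating:** the spine top is at 63.7 mm (64 expected) and the grip top at 95.7 mm (95 expected).
- **Position:** the comb centre is at (495.8, -148.6), about 4.5 mm from the tray centre, with yaw within about 0.3° of the tray.
- **Tilt:** the two ends differ by about 0.8 mm in depth, which is within the noise.
- **Gripper:** the arm was clear of the comb.
- **Disagreement:** the arm stopped about 1 mm higher than I had estimated, but the depth readings show the comb is seated.
- **Not measured:** I did not re-measure the bystanders. The arm's path stayed clear of them, and no unexpected force showed up.

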